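# Lock a die plate in an eyelet-press clamp

## Robot

A 6-joint arm with a two-finger parallel gripper is mounted at the origin on the work surface. World frame = base frame: x ahead of the robot, y to its left, z up, the work surface at z = 0. Lengths are in mm, angles in rad, forces in N, time in s.
With the tool pointing down it reaches from about 275 to 1000 mm from the base axis. Payload 8.4 kg.
Tool frame: the origin (TCP) lies midway between the tips of the shut fingers; the grasp point (between the pads) lies 19 mm behind it; z points along the fingers, y is the direction in which the jaws open and shut (so a half turn about z gives the same grasp; the last joint's range is limited). The gripper opens to 85 mm and grips with 20 to 120 N. Pads are 22 mm wide; open, the fingers measure 114 mm over their backs; the gripper's body (76 mm by 85 mm) begins 54 mm behind the grasp point. The pads swing forward as they close: fully open they stand 13 mm farther back than shut.
Start: joints at [-1.182, 0.353, 1.633, -0, 1.155, -0.002], TCP at [238.079, -577.881, 231.281] pointing down, gripper open.
Joint ranges: [-2.63, 2.63], [-0.92, 2.1], [0.06, 2.66], [-1.3, 4.44], [0, 2.69], [-3.02, 3.02]. Speed limits (rad/s): [2.22, 2.22, 2.79, 3.14, 3.14, 3.14].

## Interface

Orientations are given as [roll, pitch, yaw] about the fixed x, y, z axes, in that order (R = Rz(yaw) Ry(pitch) Rx(roll)).
In Python, from rig import r gives the robot as it stands. The module is installed in compiled form; this text tells all that it offers.
- The arm moves only by the tool drive_tool, never from a script. Its argument "moves" is a list of rows, each a list of 3 entries, a list of its own where there are three numbers: the closure, from 0 (fully open) to 1 (shut), then the shift along the tool's x, y, z in cm, then the turn about the tool's z in degrees. In form: [[claw, [dx, dy, dz], roll], ...]. A call has 1 to 12 rows; each row is the pose to reach, as a shift and turn from the pose measured when the call began, along the tool's axes at that moment; what a row does not reach only later rows make up. A row lasts 1/8 s, in which the tool goes at most 62.5 mm and 10.7 degrees, less where a joint would pass 70% of its speed; a pose out of reach is approached as far as the arm can. A call with a gripper value outside its range is refused whole. The fingers move at their own pace and stop on an object; "grip_force" is the grip in N (left out, the last holds). Time passes only in rows, so rows that repeat a pose let the fingers close. It gives the time, the measured TCP pose, the force and the opening at its end, in the units of the state.
- r.sense(): the state, without advancing time (a new reading comes with each control period).
- r.grab_frame(name): name is "side" or "top" or "wrist"; returns a dict with "color" (400x640x3 uint8, red, green, blue), "fx", "fy", "cx", "cy" (pixels), "D" ([k1, k2, p1, p2, k3] as OpenCV has them; the pictures are not rectified), "pose" (4x4, takes a point from camera to world coordinates); the wrist camera has in their place "hand_eye" (4x4, takes a point from camera to tool coordinates, whose origin is the TCP and whose axes are the flange's). Camera axes: x right, y up, looking along -z (the intrinsics and any distortion apply to the point x, -y, -z); pixel columns grow to the right and rows downward; lengths in mm; the calibration is good to about 2 mm. A picture is of the moment at which its call begins: read the wrist's pose just before it. There is no depth.
- r.sign_off(): hands the job in, once; it reports no verdict.
Trained networks look in the newest picture that a camera, given by its name, has taken for a name from the list of things; names that differ only in an ending like _2 or _b are one class to them, and where a whole thing is asked for, a point or a joint stands for the part that bears it (a point fixed in the world has none). Each returns a list of dicts, best first, with "score" (0 to 1); they miss things now and then, are a little off and sometimes report something else, mostly with a low value. They report only what shows in the picture. A call takes as long as a camera call. They do not tell look-alikes from the thing itself.
- r.outline_of(thing, camera): "mask" (400x640 bool, what is visible of it) and "at" ([column, row] in pixels, amid what is visible of it).
- r.spot_point(thing, camera): "at" ([column, row] in pixels: a listed point, or the origin of a listed thing).
The state is a dict: "clock": time; "qpos": joint angles; "qvel": joint speeds; "joint_efforts": joint torques, N m; "eef_pos": TCP position; "tcp_rot": TCP orientation; "contact_force": force on the tool from outside, world axes, zero at the start; "wrist_torque": the same for the moment, N m; "opening": opening from 0.0 (shut) to 1.0 (fully open).
Only numpy, scipy, OpenCV 4.12 (cv2) and the standard library are available. Lean on these libraries where they do the work, as an engineer would, in place of code of your own. Each camera call takes 0.05 s, during which the arm holds its last target.

## Task

Slide the metal die plate gently along its guides until it is fully home against the back stop of the red clamp. Then swing the clamp's cam lever up and right over to its other side, past the stiff high point, until it snaps closed and the pad holds the plate; let go and leave the paint jar, tape roll and brush where they are.

Things in the scene. Friction and masses are not known exactly. Their poses are not given: they have to be found in the camera images.
- clamp: Dark red cast clamp fixed to the bench. Origin at its underside; x points from the open front to the stop column, y to its left, z up; place and yaw vary. Base x -130 to 95, y -75 to 75, 20 mm thick. Stop column x 50 to 90, y -35 to 35, up to z 105. A head 44 mm wide (y) overhangs the plate from x -5 to 90, z 75 to 105; pivot lugs on it reach z 130
- stop (a point): Point on the front face of the stop column, 28 mm above the bench, on the middle line (clamp frame 50, 0, 28 mm); axes as the clamp's
- bed (a point): Point on the bed's top face, 20 mm above the bench (clamp frame -20, 0, 20 mm). Two steel guide rails, 11 mm high, x -85 to 45 of the clamp frame, inner faces at y = -34 and 34, lead the plate with 4 mm play on each side
- plate: Loose aluminium die plate, 120 (x) by 60 (y) by 16 mm, about 0.4 kg (0.28 to 0.52), lying on the bed between the guides. Origin at the centre of its underside; x points to the stop. It starts 20 to 40 mm short of the stop. Near its front end, 45 mm from its centre towards -x, stands a dark steel die post, 24 mm across, 30 mm tall, by which it can be pushed or pinched
- plate_back (a point): Centre of the plate's back end face, 60 mm behind its origin and 8 mm above its underside: touches stop when the plate is home
- post_top (a point): Centre of the top face of the plate's die post, 46 mm above the plate's underside, 66 mm above the bench
- lever (a joint): Cam lever angle, rad. 0: open, 12 degrees above level on the clamp's +y side; elevation from +y over the top = 0.209 + value. Starts at 0 to 0.6; 1.36 is upright. Friction (0.12 N m) holds it up to about 1.3; beyond, a spring drives it back, up to about 1.3 N m near 2.1 (15 N at the grip). High point at 2.54; past it, it snaps closed to its end stop at 2.9, level on the -y side
- lever_pivot (a point): The lever's pivot, clamp frame 45, 0, 118 mm; the pivot axis is parallel to the clamp's x
- trough (a point): Middle of the top of the trough that takes the closed lever, on a red post (clamp frame 45, -67.5, 120 mm): two thin upright cheeks, x 30 to 34 and 56 to 60, y -20 to -115, tops 120 mm above the bench. The closed lever's grip stands 7 mm proud of them and cannot be gripped by its sides there, only pressed from above
- lever_grip (a point): Point on the middle line of the lever's black round grip, 90 mm from the pivot. The grip is 18 mm thick and covers 55 to 115 mm from the pivot; between it and the hub the bar is 12 mm thick. Turns with the lever
- pad: Black round pressure pad, 24 mm across, under the head at clamp x = 12 mm; origin at the centre of its underside, 46 mm above the bench when open (10 mm above the plate). The lever's cam lowers it onto the plate; sprung, it holds with about 8 N when closed
- jar: Bystander: small closed paint jar, 40 mm across, 62 mm tall, origin under its centre
- tape: Bystander: roll of white tape lying flat, 84 mm across, 20 mm high, origin under its centre
- brush: Bystander: paint brush lying flat
Things that resemble listed ones, but are neither listed nor needed, are in the scene too. There is more than one size of the plate; the one meant has the size given above.

How it is judged:
By the outcome, as a careful person would: the job done as asked, in the order asked, and still so for the second after the job is handed in, with the robot touching nothing.
It also fails if it takes over 64 s, if anything falls off the work surface, if the arm or the gripper's body presses on something with over 40 N, if the wrist force passes 120 N, or if a joint passes its speed limit or range.

## Working session

There is one attempt and no reset: what is moved stays moved. The work goes in short steps, Python scripts to look and compute and a tool call to move; the robot and the scene stay as the last step left them, time stands still between calls to the robot, and variables do not carry over. Pictures are saved under pics/ and viewed, and the job is handed in when it is done.

Besides the shell and the picture viewer there is one more tool, called after "Request:" in YAML: its name, and indented under it one key for each argument. drive_tool: Moves the arm, as the interface text tells. Its arguments: {"type":"object","properties":{"moves":{"type":"array"},"grip_force":{"type":"number"}},"required":["moves"]}

```bash
mkdir -p pics; ls; cat > h.py <<'E'
import numpy as np, cv2
from rig import r
def grab(n):
    f=r.grab_frame(n); return f
def save(f,name): cv2.imwrite('pics/'+name,f['color'][:,:,::-1])
def ray(f,px,pose=None):
    K=np.array([[f['fx'],0,f['cx']],[0,f['fy'],f['cy']],[0,0,1.]])
    u=cv2.undistortPoints(np.array([[px]],float),K,np.array(f['D'],float))[0,0]
    T=np.array(f['pose'] if pose is None else pose)
    d=T[:3,:3]@np.array([u[0],-u[1],-1.]); return T[:3,3],d/np.linalg.norm(d)
def atz(f,px,z,pose=None):
    o,d=ray(f,px,pose); return o+d*(z-o[2])/d[2]
def proj(f,P,pose=None):
    K=np.array([[f['fx'],0,f['cx']],[0,f['fy'],f['cy']],[0,0,1.]])
    T=np.array(f['pose'] if pose is None else pose)
    p=(np.atleast_2d(P)-T[:3,3])@T[:3,:3]; p=p*np.array([1,-1,-1.])
    return cv2.projectPoints(p,np.zeros(3),np.zeros(3),K,np.array(f['D'],float))[0][:,0]
E
python3 - <<'E'
from h import *
print(r.sense())
for n in ['side','top','wrist']:
    f=grab(n); save(f,n+'0.png')
    if n!='wrist': print(n,np.round(f['pose'],2).tolist(),f['fx'])
    for t in ['clamp','stop','bed','plate','plate_back','post_top','lever_pivot','trough','lever_grip','pad','jar','tape','brush']:
        print(n,t,[(np.round(x['at'],1).tolist(),round(x['score'],2)) for x in r.spot_point(t,n)][:4])
E
```

```text
pics
{'clock': 0.0, 'qpos': array([-1.18239903e+00,  3.53704734e-01,  1.63408830e+00,  3.82740550e-05,
        1.15520151e+00, -2.37033860e-03]), 'qvel': array([ 0.00027696, -0.00016617,  0.00178679, -0.00053784,  0.00125257,
       -0.00169026]), 'joint_efforts': array([-2.42853464e-03, -6.05253482e+01, -3.42067838e+01, -1.54900708e-04,
        9.49464535e-03,  9.46552490e-07]), 'eef_pos': array([ 237.91814353, -577.45475521,  230.54594963]), 'tcp_rot': array([-3.14019085e+00, -3.83171935e-05,  3.90752132e-01]), 'contact_force': array([ 0.27898349, -0.43140196,  1.19289911]), 'wrist_torque': array([-0.04073059, -0.00748948,  0.02200449]), 'opening': 1.0017399726400633}
side [[-0.83, 0.42, -0.37, 116.66], [-0.56, -0.61, 0.56, 689.43], [0.01, 0.67, 0.75, 989.31], [0.0, 0.0, 0.0, 1.0]] 471.8162805246523
side clamp []
side stop [([312.5, 196.1], 0.55), ([269.9, 256.1], 0.45)]
side bed [([330.6, 210.4], 0.59)]
side plate [([364.0, 302.5], 0.98), ([430.6, 208.4], 0.7)]
side plate_back [([346.3, 324.0], 0.95), ([319.2, 203.2], 0.87), ([415.7, 203.7], 0.68)]
side post_top [([444.0, 199.1], 
[... 584 characters left out ...]
8.8, 216.2], 0.81), ([276.4, 300.7], 0.65), ([424.9, 296.8], 0.55)]
top plate_back [([347.3, 197.7], 0.95), ([415.7, 279.3], 0.91), ([244.0, 297.2], 0.69)]
top post_top [([344.4, 235.3], 0.92), ([298.1, 300.7], 0.83), ([434.2, 312.7], 0.68)]
top lever_pivot [([357.5, 181.2], 0.92)]
top trough [([385.5, 187.2], 0.89)]
top lever_grip [([327.9, 175.0], 0.92)]
top pad [([350.1, 182.9], 0.33)]
top jar [([266.5, 194.0], 0.56)]
top tape [([434.4, 239.3], 0.55)]
top brush [([351.2, 139.9], 0.74)]
wrist clamp []
wrist stop []
wrist bed []
wrist plate []
wrist plate_back []
wrist post_top []
wrist lever_pivot []
wrist trough []
wrist lever_grip []
wrist pad []
wrist jar []
wrist tape []
wrist brush []
```

View images.

View pics/side0.png

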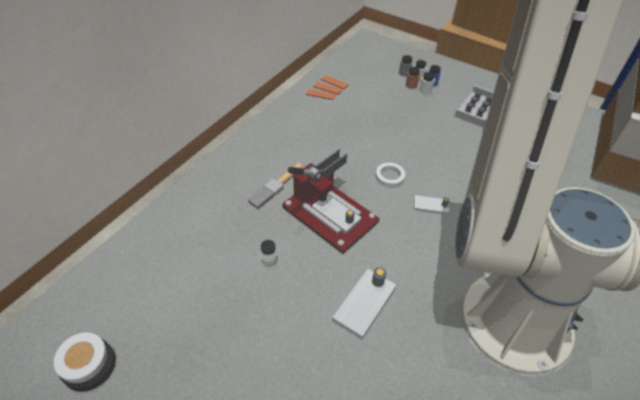

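View pics/top0.png

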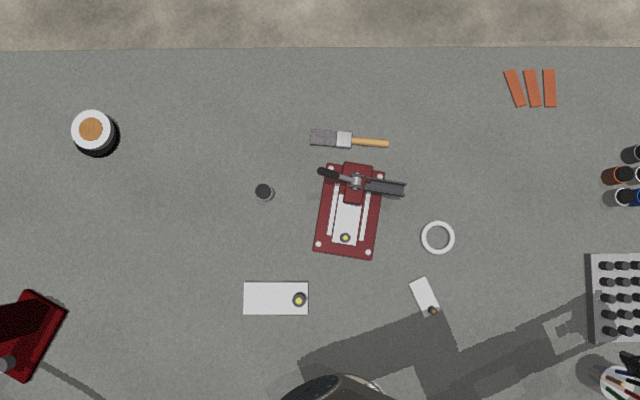

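```bash
python3 - <<'E'
import cv2
a=cv2.imread('pics/top0.png')[110:290,270:450]; b=cv2.imread('pics/side0.png')[120:250,230:400]
cv2.imwrite('pics/ctop.png',cv2.resize(a,(600,600),interpolation=2)); cv2.imwrite('pics/cside.png',cv2.resize(b,(748,572),interpolation=2))
E
```

```text
(no output)
```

View pics/ctop.png

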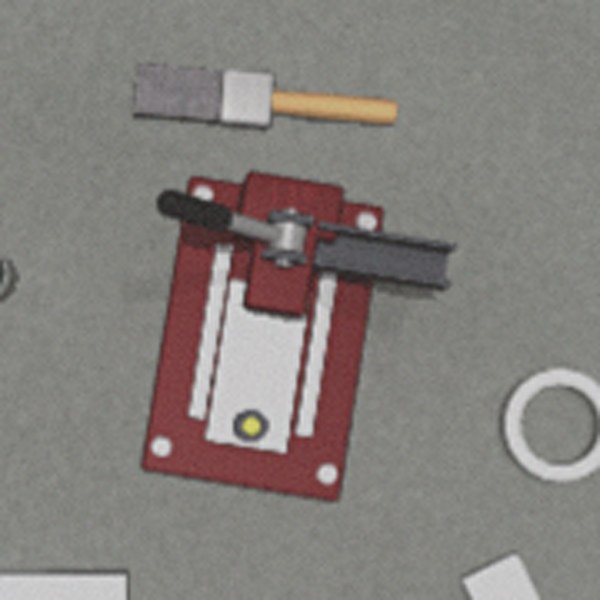

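View pics/cside.png

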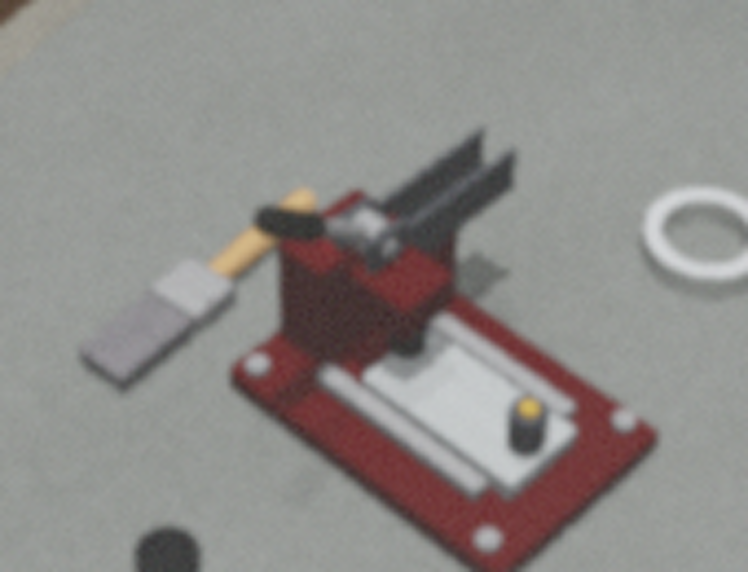

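```bash
cat > fit.py <<'E'
from h import *
from scipy.optimize import least_squares
ft=grab('top'); fs=grab('side')
c=lambda u,v:(270+u/3.3333,110+v/3.3333); s=lambda u,v:(230+u/4.4,120+v/4.4)
# (frame, px, clamp pt)
L=[(ft,c(382,207),(95,-75,20)),(ft,c(340,500),(-130,-75,20)),(ft,c(143,470),(-130,75,20)),(ft,c(188,178),(95,75,20)),
(ft,(353.9,182.6),(50,0,28)) if 0 else (ft,(385.5,187.2),(45,-67.5,120)),(ft,(357.5,181.2),(45,0,118)),(ft,(348.9,210.),(-20,0,20)),
(fs,s(657,435),(-130,-75,20)),(fs,s(503,570),(-130,75,20)),(fs,s(232,375),(95,75,20)),(fs,(330.7,158.8),(45,-67.5,120)),(fs,(313.9,171.2),(45,0,118))]
def W(p,P): 
    cs,sn=np.cos(p[2]),np.sin(p[2]); return np.array([p[0]+cs*P[0]-sn*P[1],p[1]+sn*P[0]+cs*P[1],P[2]])
def res(p): return np.concatenate([proj(f,W(p,P))[0]-np.array(px) for f,px,P in L])
o=least_squares(res,[500,0,-.15],loss='soft_l1',x_scale=[100,100,.1]); p=o.x
print('pose',p); print(np.round(res(p).reshape(-1,2),1).tolist())
np.save('clamp.npy',p)
for f,px,z in [(ft,(344.4,235.3),66),(fs,(350.6,214.4),66),(ft,(347.3,197.7),28),(fs,(319.2,203.2),28)]:
    q=atz(f,px,z); d=q[:2]-p[:2]; print('clampframe',d@[np.cos(p[2]),np.sin(p[2])],d@[-np.sin(p[2]),np.cos(p[2])],q)
# lever grip angle
for f,px in [(ft,(327.9,175.0)),(fs,(293.6,171.9))]:
    E=[(np.linalg.norm(proj(f,W(p,(45,90*np.cos(a),118+90*np.sin(a))))[0]-px),a-.209) for a in np.arange(.2,2.5,.02)]; print(min(E))
for t,P in [('pivot',(45,0,118)),('trough',(45,-67.5,120)),('stop',(50,0,28))]: print(t,W(p,P))
for n,f,px in [('jar',ft,(266.5,194)),('tape',ft,(434.4,239.3)),('brush',ft,(351,140))]: print(n,atz(f,px,0))
E
python3 fit.py
```

```text
pose [ 5.38172646e+02 -2.63755183e+01 -1.65060354e-01]
[[0.7, -0.8], [0.1, 0.6], [-0.8, 0.1], [-0.2, -1.3], [-0.1, -1.6], [-1.6, -0.1], [-0.1, 1.9], [1.9, -2.5], [0.0, 0.3], [-1.1, -2.7], [1.3, -0.1], [0.7, 1.0]]
clampframe -79.83345124542211 4.491452931751456 [460.16225485  -8.82752794  66.        ]
clampframe -88.99780699933908 7.798148844560535 [451.66578636  -4.0599628   66.        ]
clampframe 13.652068189136015 9.472308931266767 [553.19557401 -19.27514955  28.        ]
clampframe 15.536091735341957 10.94058151651628 [555.29524534 -18.1364005   28.        ]
(np.float64(2.434915083453672), np.float64(0.5509999999999998))
(np.float64(0.9350951432694967), np.float64(0.4109999999999999))
pivot [582.56102579 -33.76955216 118.        ]
trough [ 571.46997493 -100.35212188  120.        ]
stop [587.49306799 -34.59111148  28.        ]
jar [566.91177987 184.16990246   0.        ]
tape [ 448.52580799 -239.76473408    0.        ]
brush [704.56600852 -32.53539572   0.        ]
```

```bash
cat > go.py <<'E'
from h import *
import sys
from scipy.spatial.transform import Rotation as R
p=np.load('clamp.npy')
def W(P): 
    cs,sn=np.cos(p[2]),np.sin(p[2]); return np.array([p[0]+cs*P[0]-sn*P[1],p[1]+sn*P[0]+cs*P[1],P[2]])
def C(q):
    cs,sn=np.cos(p[2]),np.sin(p[2]); d=np.array(q)-[p[0],p[1],0]; return np.array([cs*d[0]+sn*d[1],-sn*d[0]+cs*d[1],d[2]])
def rel(P,s=None):
    s=s or r.sense(); return R.from_euler('xyz',s['tcp_rot']).as_matrix().T@(W(P)-s['eef_pos'])/10
def cyaw(s): return s['tcp_rot'][2]-p[2]
def st():
    s=r.sense(); print('t',round(s['clock'],2),'tcp clamp',C(s['eef_pos']).round(1),'yaw rel deg',np.degrees(cyaw(s)).round(1),'F',s['contact_force'].round(1),'open',round(s['opening'],3)); return s
if __name__=='__main__':
    s=st(); a=list(map(float,sys.argv[1:]))
    for i in range(0,len(a),3): print(a[i:i+3],'->',rel(a[i:i+3],s).round(2))
E
python3 go.py -150 3 230
```

```text
t 2.2 tcp clamp [-205.4 -593.3  231.3] yaw rel deg 31.8 F [-0.3  0.2 -0.1] open 1.002
[-150.0, 3.0, 230.0] -> [ 36.17 -47.73   0.13]
```

Request:
drive_tool:
  moves:
    - [1, [9, -12, 0], 8]
    - [1, [18, -24, 0], 16]
    - [1, [27, -36, 0], 24]
    - [1, [36.2, -47.7, 0], 31.8]
    - [1, [36.2, -47.7, 0], 31.8]
    - [1, [36.2, -47.7, 0], 31.8]
    - [1, [36.2, -47.7, 0], 31.8]
    - [1, [36.2, -47.7, 0], 31.8]
    - [1, [36.2, -47.7, 0], 31.8]
    - [1, [36.2, -47.7, 0], 31.8]
    - [1, [36.2, -47.7, 0], 31.8]
    - [1, [36.2, -47.7, 0], 31.8]

```text
clock: 3.7
eef_pos: [390.9, 0.8, 231.3]
tcp_rot: [3.141, 0.0, -0.163]
contact_force: [0.5, -0.2, -0.5]
opening: 0.004
```

```bash
python3 - <<'E'
from go import *
s=st()
f=grab('wrist'); save(f,'w1.png')
T=np.eye(4);T[:3,:3]=R.from_euler('xyz',s['tcp_rot']).as_matrix();T[:3,3]=s['eef_pos']; T=T@np.array(f['hand_eye'])
im=f['color'][:,:,::-1].copy()
for P,c in [((95,-75,20),0),((-130,-75,20),0),((-130,75,20),0),((95,75,20),0),((45,0,118),0),((45,-20,120),0),((45,-115,120),0),((-84,4,66),0),((-5,22,105),0),((-5,-22,105),0)]:
    u=proj(f,W(P),T)[0]; print(P,u.round()); cv2.circle(im,tuple(int(x) for x in u),3,(0,255,0),1)
cv2.imwrite('pics/w1o.png',im)
for t in ['post_top','bed','lever_pivot','lever_grip','trough']:
    for x in r.spot_point(t,'wrist')[:2]: print(t,x['at'],x['score'])
    if t=='post_top' and 1:
        for x in r.spot_point(t,'wrist')[:2]: print(C(atz(f,x['at'],66,T)))
E
```

```text
t 3.7 tcp clamp [-149.7    2.6  231.3] yaw rel deg 0.1 F [ 0.5 -0.2 -0.5] open 0.004
(95, -75, 20) [407. -94.]
(-130, -75, 20) [394. 152.]
(-130, 75, 20) [255. 151.]
(95, 75, 20) [243. -95.]
(45, 0, 118) [326. -93.]
(45, -20, 120) [356. -95.]
(45, -115, 120) [500. -92.]
(-84, 4, 66) [320. 108.]
(-5, 22, 105) [295.  -3.]
(-5, -22, 105) [355.  -3.]
post_top [241.0, 270.5] 0.95
post_top [533.9, 240.3] 0.9
[-248.50650897   86.917991     66.        ]
[-214.05297538 -215.53637155   66.        ]
```

View pics/w1o.png

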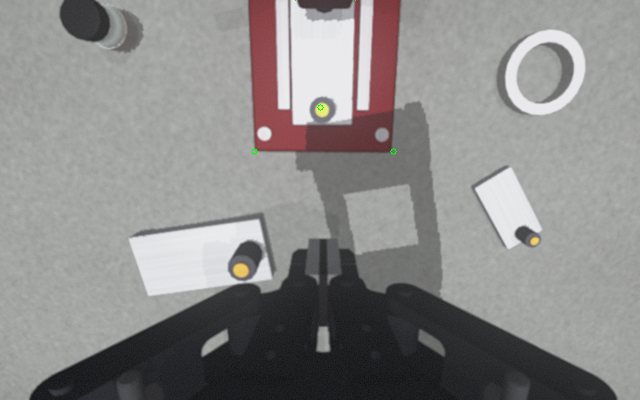

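Three plates in the wrist picture: (321,60) between the clamp's guides, (200,250) larger, lying on the bench, (508,207) smaller. The first is the one meant (it lies between the guides and its width matches them with 4 mm play; the enlarged crop of the top picture already showed it with its post at the front). The projected base corners match to ~2 px.

```bash
python3 go.py -132 2.5 45
```

```text
t 4.05 tcp clamp [-149.6    2.3  231.3] yaw rel deg -0.0 F [-0.  -0.1 -0.7] open -0.008
[-132.0, 2.5, 45.0] -> [ 1.76 -0.02 18.63]
```

Request:
drive_tool:
  moves:
    - [1, [0.9, 0, 6], 0]
    - [1, [1.8, 0, 12], 0]
    - [1, [1.8, 0, 17], 0]
    - [1, [1.8, 0, 18.6], 0]
    - [1, [1.8, 0, 18.6], 0]
    - [1, [1.8, 0, 18.6], 0]

```text
clock: 4.8
eef_pos: [409.4, -2.7, 46.0]
tcp_rot: [-3.141, -0.001, -0.166]
contact_force: [0.6, -0.2, 0.5]
opening: 0.002
```

```bash
python3 go.py -108 2.5 45
```

```text
t 4.8 tcp clamp [-130.9    2.2   46. ] yaw rel deg -0.0 F [ 0.6 -0.2  0.5] open 0.002
[-108.0, 2.5, 45.0] -> [ 2.29 -0.03  0.1 ]
```

Request:
drive_tool:
  moves:
    - [1, [0.7, 0, 0.1], 0]
    - [1, [1.3, 0, 0.1], 0]
    - [1, [1.7, 0, 0.1], 0]
    - [1, [2.0, 0, 0.1], 0]
    - [1, [2.3, 0, 0.1], 0]
    - [1, [2.6, 0, 0.1], 0]
    - [1, [2.9, 0, 0.1], 0]
    - [1, [3.2, 0, 0.1], 0]
    - [1, [3.5, 0, 0.1], 0]
    - [1, [3.8, 0, 0.1], 0]
    - [1, [4.1, 0, 0.1], 0]
    - [1, [4.3, 0, 0.1], 0]

```text
clock: 6.3
eef_pos: [450.8, -9.8, 44.8]
tcp_rot: [3.141, 0.001, -0.166]
contact_force: [-2.7, 0.3, 0.6]
opening: 0.001
```

```bash
cat > look.py <<'E'
from go import *
import sys
s=st(); n=sys.argv[1]
f=grab('wrist')
T=np.eye(4);T[:3,:3]=R.from_euler('xyz',s['tcp_rot']).as_matrix();T[:3,3]=s['eef_pos']; T=T@np.array(f['hand_eye'])
save(f,n+'_w.png')
for x in r.spot_point('post_top','wrist')[:3]: print('wrist post',x['at'],round(x['score'],2),C(atz(f,x['at'],66,T)).round(1))
f=grab('side'); im=f['color'][:,:,::-1]
cv2.imwrite('pics/'+n+'_s.png',cv2.resize(im[110:260,220:420],(800,600),interpolation=2))
for x in r.spot_point('post_top','side')[:3]: print('side post',x['at'],round(x['score'],2),C(atz(f,x['at'],66)).round(1))
E
python3 look.py a
```

```text
t 6.3 tcp clamp [-88.9   2.   44.8] yaw rel deg -0.0 F [-2.7  0.3  0.6] open 0.001
wrist post [317.2, 224.7] 0.76 [-66.3   3.1  66. ]
side post [344.1, 208.7] 0.88 [-64.7   4.9  66. ]
side post [378.8, 273.8] 0.88 [-249.9   97.5   66. ]
side post [444.8, 199.1] 0.66 [-233.2 -203.8   66. ]
```

View pics/a_s.png

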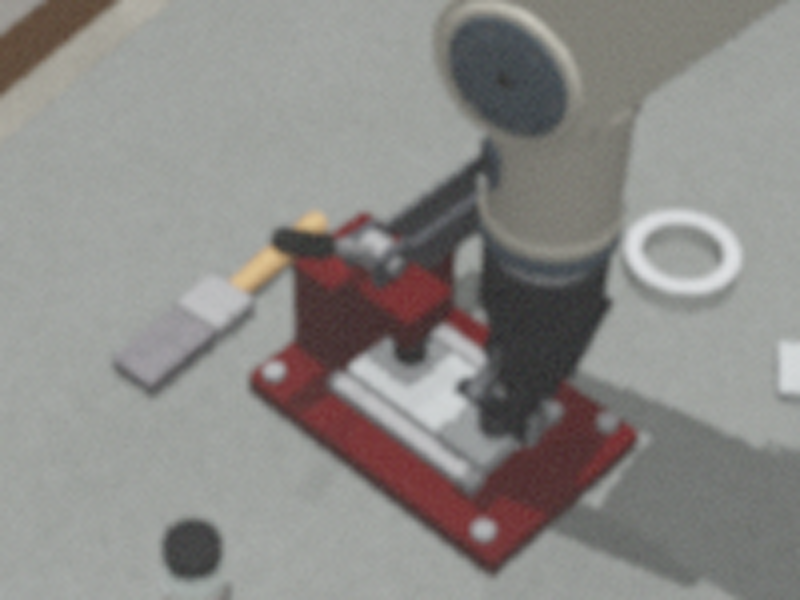

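View pics/a_w.png

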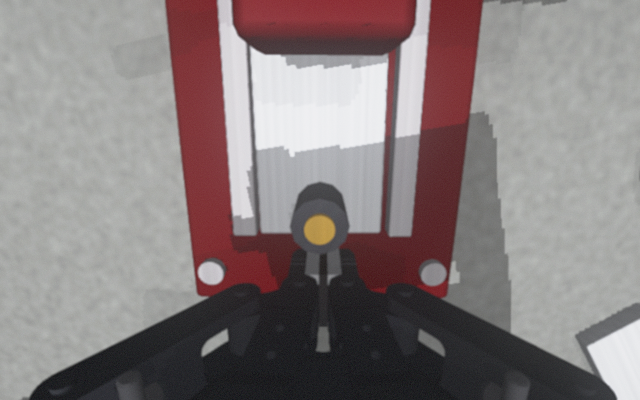

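The fingers are on the post at wrist pixel (318,228). It stands at x ≈ -66 and has to reach -55. I'll continue slowly.

Request:
drive_tool:
  moves:
    - [1, [0.2, 0, 0], 0]
    - [1, [0.35, 0, 0], 0]
    - [1, [0.5, 0, 0], 0]
    - [1, [0.65, 0, 0], 0]
    - [1, [0.75, 0, 0], 0]
    - [1, [0.85, 0, 0], 0]
    - [1, [0.9, 0, 0], 0]

```text
clock: 7.38
eef_pos: [460.8, -11.3, 45.0]
tcp_rot: [-3.141, -0.001, -0.166]
contact_force: [-2.2, 0.9, -0.6]
opening: -0.003
```

Request:
drive_tool:
  moves:
    - [1, [0.1, 0, 0], 0]
    - [1, [0.2, 0, 0], 0]
    - [1, [0.25, 0, 0], 0]

```text
clock: 7.75
eef_pos: [462.1, -11.5, 44.8]
tcp_rot: [-3.142, 0.001, -0.166]
contact_force: [-7.1, 2.5, 5.5]
opening: 0.001
```

Request:
drive_tool:
  moves:
    - [1, [0.1, 0, 0], 0]
    - [1, [0.15, 0, 0], 0]
    - [1, [0.15, 0, 0], 0]

```text
clock: 8.12
eef_pos: [462.1, -11.5, 44.8]
tcp_rot: [3.142, 0.004, -0.166]
contact_force: [-8.4, 3.6, 5.6]
opening: -0.001
```

```bash
python3 look.py b
```

```text
t 8.12 tcp clamp [-77.5   2.2  44.8] yaw rel deg -0.1 F [-8.4  3.6  5.6] open -0.001
wrist post [318.5, 226.4] 0.81 [-55.5   2.7  66. ]
side post [443.2, 200.2] 0.88 [-232.3 -197.6   66. ]
side post [379.0, 272.3] 0.77 [-247.7   94.    66. ]
side post [341.7, 209.0] 0.67 [-61.  10.  66.]
```

View pics/b_w.png

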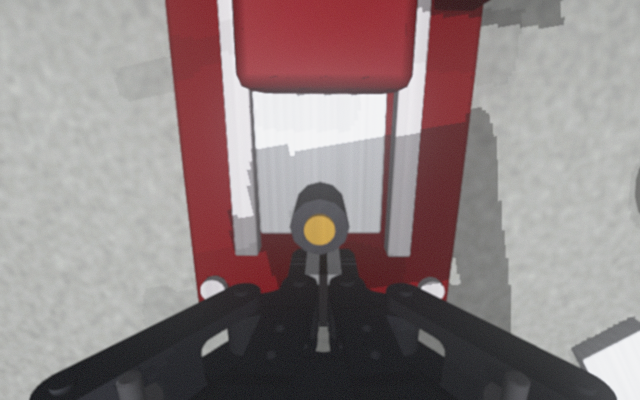

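Request:
drive_tool:
  moves:
    - [1, [-1, 0, 0], 0]
    - [1, [-3, 0, 0], 0]
    - [0.7, [-4, 0, -5], 0]
    - [0.7, [-4, 0, -11], 0]
    - [0.7, [-4, 0, -17], 0]
    - [0.7, [-4, 0, -23], 0]
    - [0.7, [-4, 0, -23], 0]

```text
clock: 9.2
eef_pos: [426.5, -5.1, 279.8]
tcp_rot: [-3.14, -0.006, -0.166]
contact_force: [0.4, 0.1, -0.7]
opening: 0.303
```

```bash
python3 -c "
from go import *
s=r.sense();print(s['qpos'].round(2))
f=grab('wrist');print(np.round(f['hand_eye'],2))"; python3 go.py 45 90 300
```

```text
[-0.02 -0.02  1.98  0.    1.18  1.72]
[[   0.      0.96    0.27   67.99]
 [   1.     -0.      0.      1.2 ]
 [   0.      0.27   -0.96 -142.06]
 [   0.      0.      0.      1.  ]]
t 9.25 tcp clamp [-115.2    2.4  277.1] yaw rel deg -0.1 F [ 0.   1.4 -1.1] open 0.299
[45.0, 90.0, 300.0] -> [16.01 -8.78 -2.25]
```

Request:
drive_tool:
  moves:
    - [0.55, [2, -1, -2.3], -10]
    - [0.55, [5, -3, -2.3], -20]
    - [0.55, [9, -5, -2.3], -30]
    - [0.55, [13, -6, -2.3], -40]
    - [0.55, [16, -6.3, -2.3], -50]
    - [0.55, [16, -6.3, -2.3], -60]
    - [0.55, [16, -6.3, -2.3], -70]
    - [0.55, [16, -6.3, -2.3], -80]
    - [0.55, [16, -6.3, -2.3], -90]
    - [0.55, [16, -6.3, -2.3], -90]
    - [0.55, [16, -6.3, -2.3], -90]

```text
clock: 10.62
eef_pos: [592.8, 30.5, 299.4]
tcp_rot: [3.141, -0.0, 1.401]
contact_force: [-0.5, 0.2, -0.4]
opening: 0.447
```

```bash
cat > lev.py <<'E'
from go import *
import sys
s=st(); n=sys.argv[1]
T=np.eye(4);T[:3,:3]=R.from_euler('xyz',s['tcp_rot']).as_matrix();T[:3,3]=s['eef_pos']
fw=grab('wrist'); Tw=T@np.array(fw['hand_eye'])
fr=[('wrist',fw,Tw),('side',grab('side'),None),('top',grab('top'),None)]
for nm,f,t in fr:
    save(f,n+'_'+nm+'.png')
    im=f['color'][:,:,::-1].copy()
    for x in r.spot_point('lever_grip',nm)[:2]:
        px=np.array(x['at'])
        E=[(np.linalg.norm(proj(f,W((45,90*np.cos(a),118+90*np.sin(a))),t)[0]-px).round(1),round(a-.209,2)) for a in np.arange(.2,3.2,.02)]; print(nm,px,round(x['score'],2),min(E))
    for x in r.spot_point('lever_pivot',nm)[:1]: print(nm,'pivot',x['at'],x['score'],proj(f,W((45,0,118)),t)[0].round(1), C(atz(f,x['at'],118,t)).round(1))
E
python3 lev.py c
```

```text
t 10.62 tcp clamp [ 44.5  65.1 299.4] yaw rel deg 89.7 F [-0.5  0.2 -0.4] open 0.447
wrist pivot [324.7, 236.7] 0.6 [324.8 235.4] [ 44.9  -1.4 118. ]
side [295.6 169.5] 0.58 (np.float64(0.4), np.float64(0.49))
side pivot [315.9, 174.2] 0.64 [314.6 172.2] [ 37.6   2.9 118. ]
top [329.6 171.2] 0.58 (np.float64(1.4), np.float64(0.59))
top pivot [353.9, 181.5] 0.91 [355.9 181.1] [ 43.4   4.5 118. ]
```

View pics/c_wrist.png

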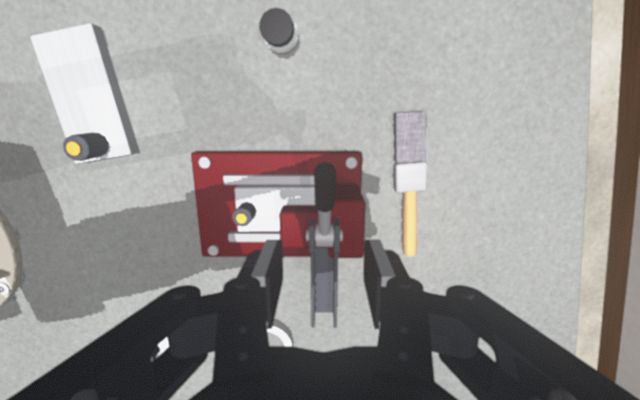

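```bash
python3 - <<'E'
from go import *
s=st();f=grab('wrist')
T=np.eye(4);T[:3,:3]=R.from_euler('xyz',s['tcp_rot']).as_matrix();T[:3,3]=s['eef_pos'];T=T@np.array(f['hand_eye'])
for a in [.4,.5,.6,.7]:
    e=a+.209; print(a,[proj(f,W((45,q*np.cos(e),118+q*np.sin(e))),T)[0].round(0).tolist() for q in (55,115)])
E
python3 go.py 45 63 151
```

```text
t 11.07 tcp clamp [ 44.8  65.2 300.5] yaw rel deg 89.9 F [-0.4 -1.1 -0.2] open 0.45
0.4 [[324.0, 203.0], [325.0, 156.0]]
0.5 [[324.0, 208.0], [325.0, 167.0]]
0.6 [[324.0, 213.0], [325.0, 180.0]]
0.7 [[324.0, 219.0], [325.0, 193.0]]
t 11.12 tcp clamp [ 44.8  65.2 300.5] yaw rel deg 89.9 F [-0.2 -0.3 -0.2] open 0.449
[45.0, 63.0, 151.0] -> [-2.300e-01 -1.000e-02  1.495e+01]
```

Request:
drive_tool:
  moves:
    - [0.55, [-0.1, 0, 5], 0]
    - [0.55, [-0.1, 0, 10], 0]
    - [0.55, [-0.1, 0, 14], 0]
    - [0.55, [-0.1, 0, 15], 0]
    - [0.55, [-0.1, 0, 15], 0]

```text
clock: 11.75
eef_pos: [593.6, 29.7, 150.9]
tcp_rot: [3.14, -0.001, 1.404]
contact_force: [0.2, 0.3, -0.0]
opening: 0.453
```

Request:
drive_tool:
  moves:
    - [0.9, [0, 0, 0], 0]
    - [0.9, [0, 0, 0], 0]
    - [0.9, [0, 0, 0], 0]
    - [0.9, [0, 0, 0], 0]
    - [0.9, [0, 0, 0], 0]
  grip_force: 45

```text
clock: 12.38
eef_pos: [594.4, 30.2, 152.5]
tcp_rot: [3.138, -0.002, 1.404]
contact_force: [-2.4, 3.8, 6.8]
opening: 0.197
```

```bash
python3 lev.py d
```

```text
t 12.38 tcp clamp [ 46.1  65.  152.5] yaw rel deg 89.9 F [-2.4  3.8  6.8] open 0.197
wrist [323.5 271.4] 0.66 (np.float64(0.4), np.float64(0.49))
wrist pivot [320.8, 326.3] 0.68 [323.2 324.3] [ 43.5  -1.5 118. ]
side [296.8 171.9] 0.52 (np.float64(2.0), np.float64(0.45))
side pivot [317.5, 170.7] 0.71 [314.6 172.2] [ 43.3  -9.3 118. ]
top pivot [354.0, 183.9] 0.69 [355.9 181.1] [ 38.    3.4 118. ]
```

View pics/d_wrist.png

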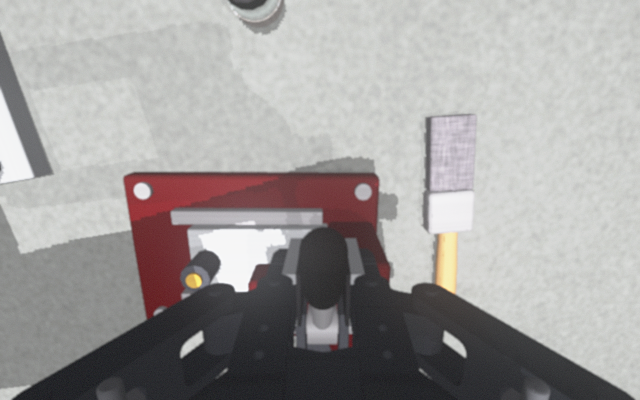

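Request:
drive_tool:
  moves:
    - [0.9, [-0.6, 0, -0.6], 0]
    - [0.9, [-1.2, 0, -1.2], 0]
    - [0.9, [-1.9, 0, -1.7], 0]
    - [0.9, [-2.7, 0, -2.1], 0]
    - [0.9, [-3.5, 0, -2.4], 0]
    - [0.9, [-4.3, 0, -2.7], 0]
    - [0.9, [-5.1, 0, -2.9], 0]
    - [0.9, [-6.0, 0, -3.0], 0]
    - [0.9, [-6.5, 0, -3.0], 0]
    - [0.9, [-6.5, 0, -3.0], 0]
  grip_force: 55

```text
clock: 14.08
eef_pos: [584.3, -34.5, 183.7]
tcp_rot: [3.135, -0.002, 1.404]
contact_force: [0.2, 0.7, 0.4]
opening: 0.099
```

```bash
python3 lev.py e
```

```text
t 14.07 tcp clamp [ 46.8  -0.4 183.7] yaw rel deg 89.9 F [0.2 0.7 0.4] open 0.099
wrist [322.4 219.3] 0.78 (np.float64(1.4), np.float64(1.09))
wrist [326.6 180.1] 0.3 (np.float64(4.7), np.float64(0.91))
wrist pivot [319.8, 212.2] 0.91 [321.6 210.7] [ 43.8  -1.  118. ]
side [308.5 155.2] 0.69 (np.float64(2.2), np.float64(1.03))
side [311. 196.] 0.5 (np.float64(23.3), np.float64(-0.01))
side pivot [313.4, 171.8] 0.97 [314.6 172.2] [ 48.2   1.  118. ]
top pivot [353.1, 184.9] 0.69 [355.9 181.1] [ 35.4   5.1 118. ]
```

View pics/e_wrist.png

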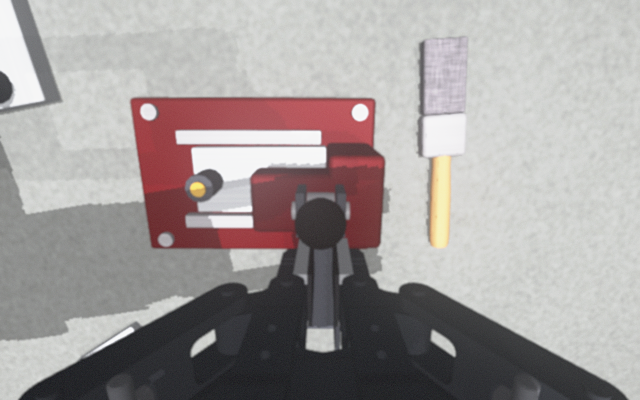

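The grip slipped off. The lever stayed near 1.09, at wrist pixel (320,220), and the fingers went ahead and closed. I'll switch to pushing with shut fingers from the +y side.

Request:
drive_tool:
  moves:
    - [0.9, [-0.6, 0, -2], 0]
    - [1, [-0.6, 0, -7], 0]
    - [1, [0, -0.15, -8.5], 0]
    - [1, [5, -0.15, -8.5], 0]
    - [1, [6.6, -0.15, -8.5], 0]
    - [1, [6.6, -0.15, -8.5], 0]
    - [1, [6.6, -0.15, -4], 0]
    - [1, [6.6, -0.15, -2.1], 0]
    - [1, [6.6, -0.15, -2.1], 0]

```text
clock: 15.65
eef_pos: [591.4, 30.5, 201.6]
tcp_rot: [3.141, -0.001, 1.404]
contact_force: [-0.7, -0.2, -0.0]
opening: -0.004
```

```bash
python3 lev.py f
```

```text
t 15.65 tcp clamp [ 43.2  64.8 201.6] yaw rel deg 89.9 F [-0.7 -0.2 -0. ] open -0.004
wrist [329.4 329.6] 0.67 (np.float64(1.4), np.float64(1.09))
side [306.4 152.6] 0.42 (np.float64(1.2), np.float64(1.03))
side pivot [313.2, 171.4] 0.69 [314.6 172.2] [ 49.6   0.3 118. ]
top [348.9 174.7] 0.61 (np.float64(0.8), np.float64(1.11))
top pivot [352.8, 184.1] 0.89 [355.9 181.1] [ 37.1   6.  118. ]
```

View pics/f_wrist.png

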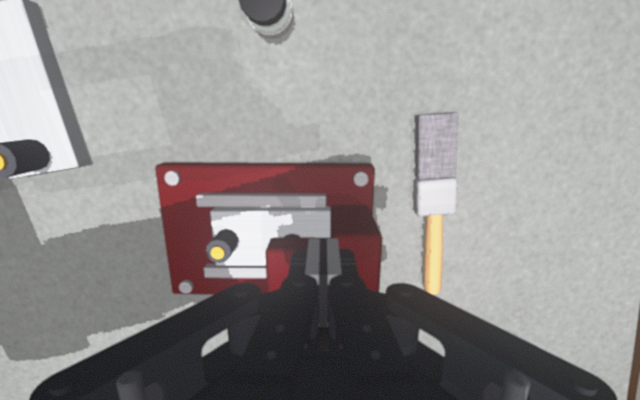

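Request:
drive_tool:
  moves:
    - [1, [-1.5, 0.15, -0.4], 0]
    - [1, [-2.5, 0.15, -0.6], 0]
    - [1, [-3.5, 0.15, -0.6], 0]
    - [1, [-4.5, 0.15, -0.6], 0]
    - [1, [-5.6, 0.15, -0.7], 0]
    - [1, [-6.3, 0.15, -0.6], 0]
    - [1, [-7.0, 0.15, -0.5], 0]

```text
clock: 16.98
eef_pos: [583.0, -37.4, 209.2]
tcp_rot: [3.137, -0.004, 1.404]
contact_force: [-0.3, 9.0, 4.1]
opening: -0.001
```

```bash
python3 lev.py g
```

```text
t 16.98 tcp clamp [ 46.   -3.5 209.2] yaw rel deg 89.9 F [-0.3  9.   4.1] open -0.001
wrist pivot [322.4, 200.1] 0.7 [322.8 196.3] [ 44.7  -2.9 118. ]
side [310.4 195.1] 0.67 (np.float64(22.4), np.float64(-0.01))
side [320.6 143. ] 0.53 (np.float64(0.2), np.float64(1.59))
side pivot [312.8, 172.1] 0.78 [314.6 172.2] [ 48.6   2.9 118. ]
```

View pics/g_side.png

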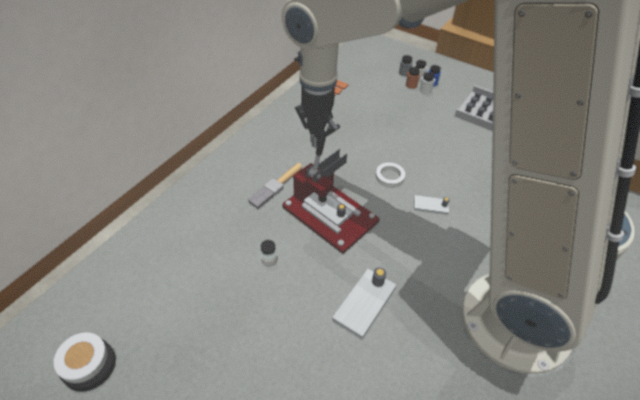

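Request:
drive_tool:
  moves:
    - [1, [-0.8, -0.1, 0.2], 0]
    - [1, [-1.5, -0.1, 0.6], 0]
    - [1, [-2.1, -0.1, 0.8], 0]
    - [1, [-2.7, -0.1, 1.1], 0]
    - [1, [-3.3, -0.1, 1.4], 0]
    - [1, [-3.9, -0.1, 1.8], 0]

```text
clock: 18.18
eef_pos: [576.7, -75.1, 192.7]
tcp_rot: [3.134, -0.005, 1.404]
contact_force: [-0.3, 8.0, 12.0]
opening: 0.001
```

```bash
python3 lev.py h2; python3 -c "
import cv2
b=cv2.imread('pics/h2_side.png')[100:250,230:430];cv2.imwrite('pics/h2c.png',cv2.resize(b,(800,600),interpolation=2))"
```

```text
t 18.18 tcp clamp [ 46.  -41.7 192.7] yaw rel deg 89.9 F [-0.3  8.  12. ] open 0.001
wrist [276.5 132. ] 0.69 (np.float64(47.6), np.float64(1.17))
wrist pivot [318.6, 152.6] 0.58 [322.6 147.4] [ 42.3  -3.5 118. ]
side [331.  141.1] 0.53 (np.float64(0.5), np.float64(2.07))
side pivot [315.1, 171.6] 0.77 [314.6 172.2] [ 45.5  -2.6 118. ]
top pivot [351.8, 180.8] 0.66 [355.9 181.1] [ 44.3   9.4 118. ]
```

View pics/h2c.png

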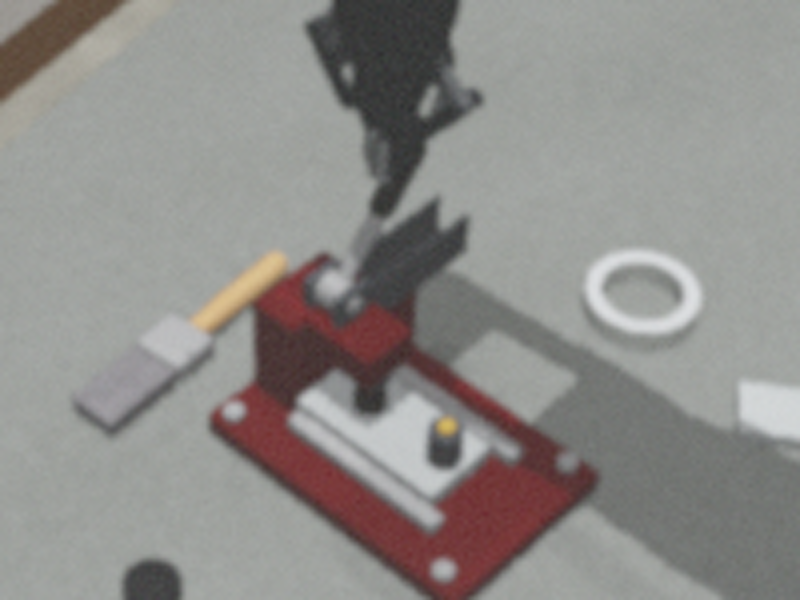

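Request:
drive_tool:
  moves:
    - [1, [-0.6, -0.1, 0.5], 0]
    - [1, [-1.1, -0.1, 1.0], 0]
    - [1, [-1.6, -0.1, 1.5], 0]
    - [1, [-2.0, -0.1, 2.0], 0]
    - [1, [-2.4, -0.1, 2.6], 0]
    - [1, [-2.7, -0.1, 3.2], 0]
    - [1, [-3.0, -0.1, 3.8], 0]
    - [1, [-3.2, -0.1, 4.4], 0]
    - [1, [-3.4, -0.1, 5.0], 0]
    - [1, [-3.4, -0.1, 5.1], 0]

```text
clock: 19.88
eef_pos: [569.9, -108.7, 140.7]
tcp_rot: [3.136, -0.004, 1.404]
contact_force: [0.0, 0.1, 0.5]
opening: 0.003
```

```bash
python3 lev.py i; python3 -c "
import cv2
b=cv2.imread('pics/i_side.png')[100:250,230:430];cv2.imwrite('pics/ic.png',cv2.resize(b,(800,600),interpolation=2))"
```

```text
t 19.88 tcp clamp [ 44.9 -75.9 140.7] yaw rel deg 89.9 F [0.  0.1 0.5] open 0.003
wrist pivot [324.2, 89.4] 0.68 [325.7  88.9] [ 44.3  -0.3 118. ]
side [338. 153.] 0.6 (np.float64(0.4), np.float64(2.85))
side pivot [314.4, 172.4] 0.56 [314.6 172.2] [ 44.8   0.8 118. ]
top pivot [355.0, 182.1] 0.81 [355.9 181.1] [ 42.4   1.8 118. ]
```

View pics/ic.png

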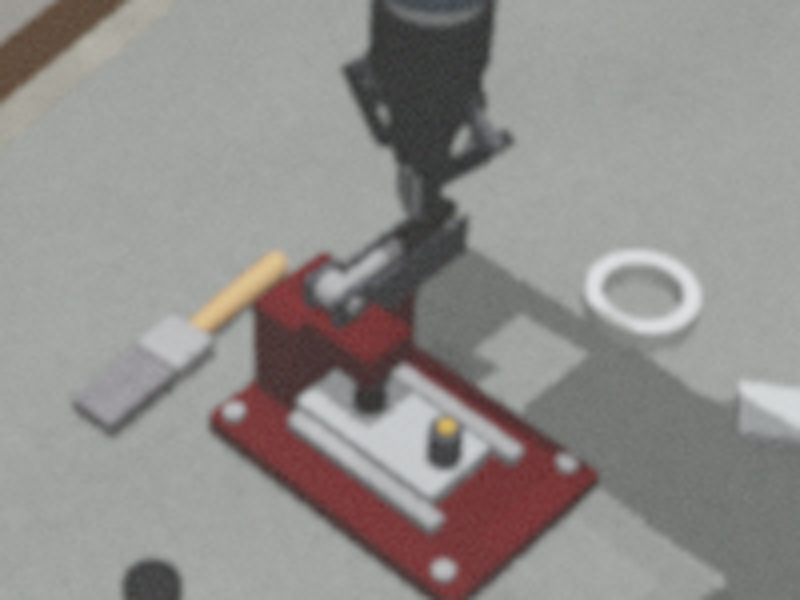

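Snapped over: the lever lies in the trough and the force on the tool is zero. I'll press lightly from above to check it is at the end stop, then retract.

Request:
drive_tool:
  moves:
    - [1, [0, 0, 0.6], 0]
    - [1, [0, 0, 1.0], 0]
    - [1, [0, 0, 1.25], 0]
    - [1, [0, 0, 1.35], 0]

```text
clock: 20.82
eef_pos: [570.6, -108.6, 129.4]
tcp_rot: [3.134, -0.004, 1.405]
contact_force: [-8.5, 1.1, 23.1]
opening: -0.002
```

Request:
drive_tool:
  moves:
    - [1, [0, 0, -4], 0]
    - [1, [0, 0, -9], 0]
    - [1, [0, 0, -14], 0]
    - [1, [-4, 0, -18], 0]
    - [1, [-9, 0, -18], 0]
    - [1, [-14, 0, -18], 0]
    - [1, [-14, 0, -18], 0]

```text
clock: 21.7
eef_pos: [545.2, -250.0, 308.5]
tcp_rot: [3.135, -0.003, 1.401]
contact_force: [-0.2, 0.4, 0.2]
opening: 0.001
```

```bash
python3 lev.py j; python3 - <<'E'
from go import *
for n in ['side','top']:
    f=grab(n)
    for x in r.spot_point('post_top',n)[:3]: print(n,x['at'],x['score'],C(atz(f,x['at'],66)).round(1))
    for t in ['jar','tape','brush']: print(n,t,[(x['at'],round(x['score'],2)) for x in r.spot_point(t,n)[:1]])
    b=f['color'][:,:,::-1]; b=b[100:250,230:430] if n=='side' else b[120:270,260:460]
    cv2.imwrite('pics/k%s.png'%n,cv2.resize(b,(800,600),interpolation=2))
E
```

```text
t 21.7 tcp clamp [  43.6 -219.4  308.5] yaw rel deg 89.7 F [-0.2  0.4  0.2] open 0.001
wrist [324.   37.2] 0.76 (np.float64(0.2), np.float64(2.89))
side [337.4 152.7] 0.6 (np.float64(0.2), np.float64(2.83))
side pivot [314.2, 170.5] 0.94 [314.6 172.2] [ 50.   -3.9 118. ]
top [396.6 187.3] 0.7 (np.float64(1.2), np.float64(2.79))
top [348.  225.1] 0.47 (np.float64(50.8), np.float64(1.23))
top pivot [352.9, 182.4] 0.93 [355.9 181.1] [ 41.    6.4 118. ]
side [378.4, 273.1] 0.83 [-248.    96.7   66. ]
side [338.8, 207.1] 0.81 [-51.4  10.3  66. ]
side [443.7, 200.4] 0.77 [-233.6 -197.9   66. ]
side jar [([268.0, 261.9], 0.91)]
side tape [([389.7, 177.2], 0.95)]
side brush [([276.5, 189.7], 0.81)]
top [297.2, 302.0] 0.69 [-251.3   90.1   66. ]
top [344.9, 225.4] 0.68 [-56.5   6.9  66. ]
top [435.9, 307.6] 0.57 [-213.8 -233.6   66. ]
top jar [([266.8, 194.1], 0.79)]
top tape [([436.8, 237.6], 0.8)]
top brush [([350.5, 142.5], 0.6)]
```

View pics/kside.png

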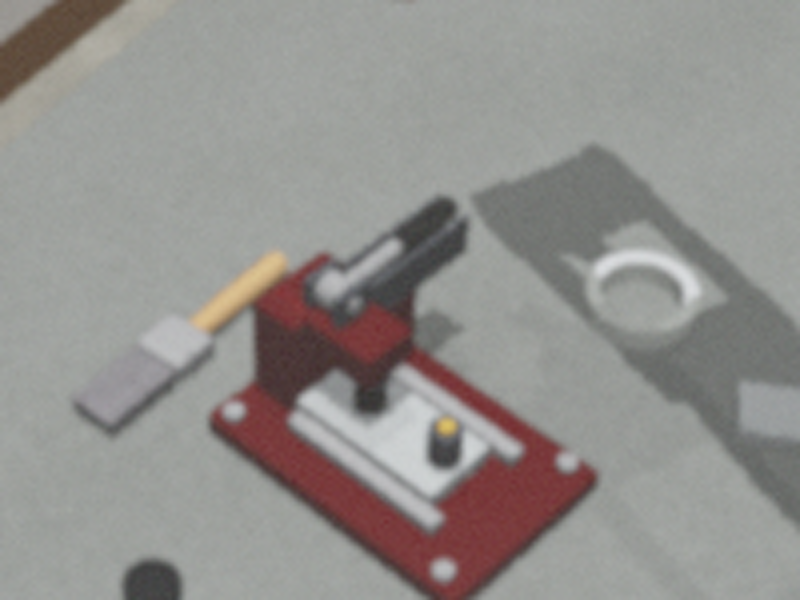

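View pics/ktop.png

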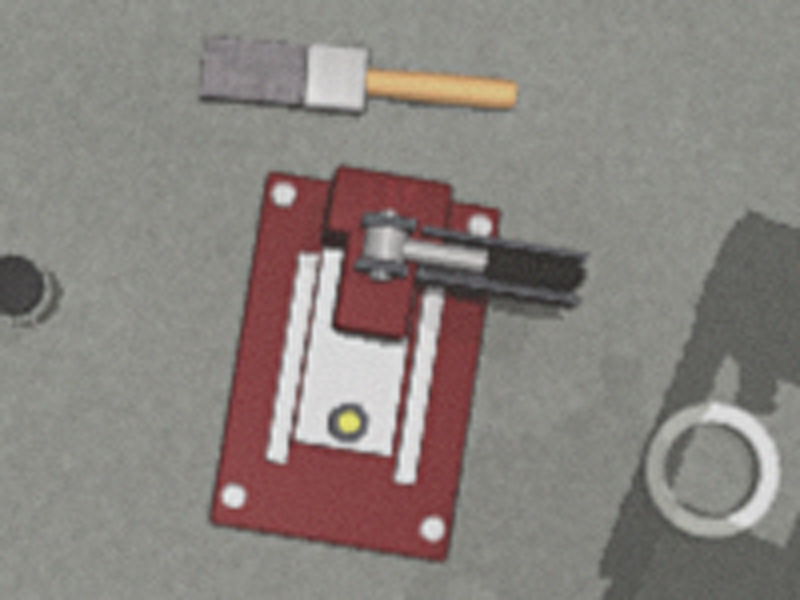

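View pics/j_wrist.png

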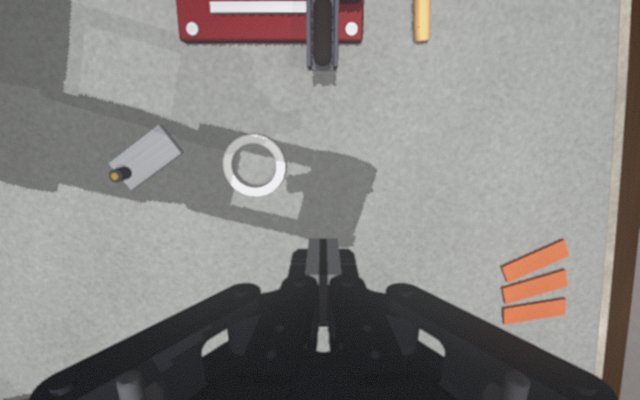

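The pictures show the lever lying in the trough (side crop 440,215), the pad down on the plate (370,400), the post at x ≈ -55, and the jar, tape and brush where they were.

```bash
python3 -c "
from h import r
print(r.sign_off(), r.sense()['clock'])"
```

```text
the job is handed in; nothing more can be done
the job is handed in; nothing more can be done
```

The die plate is home against the stop and the cam lever is closed with the pad on the plate. I handed the job in at about 22 s.

- **Plate:** I pushed it by its post with shut fingers until it stopped dead. The push force rose from about 2.5 N to 9 N with no further movement. That puts the post at clamp x about -55 mm, where it stands when the plate is home.
- **Lever:** My first try, gripping the lever, slipped off at about 1.1 rad. I then pushed it over with the shut fingers, up to about 14 N. Past the high point it snapped closed and the force on the tool dropped to zero. A 23 N press from above found it at its end stop, with the grip's top at about 129 mm.

**Last checks:**
- The wrist camera put the lever at 2.89 rad. The side and top cameras read 2.83 and 2.79, which I take as their measuring error.
- The post read -56.5 mm from the top camera and -51.4 mm from the side camera; the wrist camera had read -55.5 mm at contact. The back end of the plate was hidden under the head, so "home" rests on the contact force and the post position.
- The jar, tape and brush appeared unmoved, to within a few pixels, and the robot was touching nothing.

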